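# Index the swing magnifier over to the gilded icon

### The job

The magnifier's swing arm is locked to its drilled plate by a spring index pin with an orange pull ring. Without gripping anything, hook a fingertip under the ring, gently lift the pin out of its hole, swing the arm exactly one hole towards the side where the gilded icon lies, and let the pin spring fully down into that hole; then take the finger out of the ring. Do not touch the lens, and leave the panels, bottles and other things where they are.

Things in the scene. Friction and masses are not known exactly. Their poses are not given: they have to be found in the camera images.
- bracket: Fixed grey base of the magnifier, bolted down at varying places and yaws. Origin on the swing arm's vertical pivot axis at table height; x points horizontally from the pivot along the middle of the drilled aluminium plate (away from the robot, within 0.25 rad), y to its left, z up. The plate spans x -30 to 160, y -125 to 125 mm, its top 58 mm above the table.
- hole_left (a point): Mouth of the next hole on the bracket's left (+y). Five 11 mm holes lie in the plate on a circle of radius 130 mm about the pivot, at -48, -24, 0, 24 and 48 degrees from the bracket's x; the pin starts in the middle one (0), this one is at +24 degrees.
- hole_right (a point): Mouth of the next hole on the bracket's right (-y), at -24 degrees.
- swing_arm (a joint): Angle (rad) of the swing arm, a white bar 30 mm wide, top 76 mm above the table, from the red hub on the pivot out over the plate. 0: along the bracket's x (middle hole); positive turns to the bracket's left. Next holes +0.419 and -0.419, outer ones +-0.838, stops +-0.95. With the pin up about 1 N at the ring swings it; it stays where it is left.
- index_pin (a joint): Lift of the pin (m), straight up in the arm, 130 mm from the pivot: 0 seated, stop at 0.020. The 8 mm round-tipped pin reaches 9 mm into the hole: clear of the plate above 0.009; let down between holes it rests at about 0.009 and drops in when slid over a hole. Spring and weight press it down with about 5 N at 0, 7.5 N at 0.020. It cannot tip or turn in the arm.
- ring_center (a point): Centre of the orange pull ring on the pin: 46 mm inner, 63 mm outer diameter, 7 mm thick. Seated, it is 153 mm from the pivot and 140 mm above the table; it swings with the arm and rises with the pin. The ring leans back: a finger tilted 38 degrees from vertical, pointing down and away from the pivot along the arm, passes squarely through it.
- ring_rim: The thicker outer bead of the same ring (7 mm, same origin and axes as pull_ring): a grip on the ring presses it, a finger hooked inside the ring does not.
- pull_ring: The inner side of the rigid pull ring; its body's origin is on the pivot axis (at table height when seated), its x along the arm. The ring's lower edge sits on the pin's brass head (122 mm above the table when seated); its upper edge is farther from the pivot (173 mm) and highest (156 mm). Beyond and below the ring is free space down to the white bar, 46 mm below the head.
- lens: The magnifier lens, a white ring 126 mm across and 16 mm high with clear glass, on a stiff tilting knuckle of the arm. Origin at the knuckle, 225 mm from the pivot and 122 mm above the table, its x along the arm; the lens centre is 55 mm along x from it. Must not be touched.
- icon_center (a point): Centre of the gilded icon: a loose dark red panel 140 x 110 x 20 mm with a gold face and a small painted figure, lying flat on one side of the bracket's x axis (left or right, it changes), about 255 mm ahead of the pivot and 114 mm to the side. The arm goes one hole towards its side. Must not be moved.
- bare_panel_center (a point): Centre of the bare white-primed wooden panel of the same size, lying on the other side. Must not be moved.
- amber_bottle: Small amber dropper bottle with black cap, 38 mm diameter, 95 mm tall, standing about 190 mm to the left of the pivot. Origin at its underside. Leave alone.
- white_bottle: White plastic bottle, 60 mm diameter, 135 mm tall, on the right. Origin at its underside. Leave alone.
- green_jar: Glass jar with green cap, 64 mm diameter, 75 mm tall, on the right. Origin at its underside. Leave alone.
- steel_bowl: Steel bowl, 120 mm across, 45 mm tall, on the left. Origin at its underside. Leave alone.
- carton: Upright cardboard carton 35 x 45 x 85 mm, on the left. Origin at its underside. Leave alone.
- brush: Brush, 180 mm long, lying on the right. Leave alone.
There are look-alikes about, which are no part of the job. Leave any green or purple look-alike of the part that bears icon_center alone.

How it is judged:
On the way, in this order (a step that is already met when the one before it is completed fails the run):
1. the pin is lifted clear of the plate while the arm is still at its first hole (value of joint index_pin above 0.0095 m and value of joint swing_arm between -0.06 and 0.06 rad), for 0.1 s.
2. the arm is swung, pin up, most of the way to the next hole on the icon's side (value of joint index_pin above 0.006 m and ((y of icon_center in the frame of bracket above 0 m and value of joint swing_arm above 0.25 rad) or (not (y of icon_center in the frame of bracket above 0 m) and value of joint swing_arm below -0.25 rad))), for 0.05 s.
3. the pin has dropped into that hole (value of joint index_pin below 0.003 m and ((y of icon_center in the frame of bracket above 0 m and value of joint swing_arm between 0.379 and 0.459 rad) or (not (y of icon_center in the frame of bracket above 0 m) and value of joint swing_arm between -0.459 and -0.379 rad))), for 0.2 s.
At the end, for the whole second after the job is handed in: The swing arm stands one hole (0.419 rad, within 0.04) from its first hole on the icon's side, the pin is down in the hole (within 3 mm of seated) and the arm is at rest (all of step 3 and linear speed of lens below 0.01 m/s); the robot touches nothing.
It fails at once if the arm is swung away from the icon, or more than half a hole past the next hole ((y of icon_center in the frame of bracket above 0 m and value of joint swing_arm below -0.12 rad) or (not (y of icon_center in the frame of bracket above 0 m) and value of joint swing_arm above 0.12 rad) or value of joint swing_arm above 0.64 rad or value of joint swing_arm below -0.64 rad).
It fails at once if the lens is touched by the robot (over 1 N) (contact force between any of the fingers, the arm and lens above 1 N).
It fails at once if the ring is gripped, or pressed from outside (over 6 N on its outer bead) (contact force between the fingers and ring_rim above 6 N).
It fails at once if the pin is forced (over 35 N on the ring) (contact force between the fingers and pull_ring above 35 N).
It fails at once if a panel, bottle, jar, bowl, carton or brush is moved, lifted or carried (over 20 mm) (distance of any of icon_center, bare_panel_center, amber_bottle, white_bottle, green_jar, steel_bowl, carton, brush from where it was at the start of the episode above 0.02 m).
It also fails if it takes over 54 s, if anything falls off the work surface, if the arm or the gripper's body presses on something with over 40 N, if the wrist force passes 120 N, or if a joint passes its speed limit or range.

### The arm

A 6-joint arm with a two-finger parallel gripper is mounted at the origin on the work surface. World frame = base frame: x ahead of the robot, y to its left, z up, the work surface at z = 0. Lengths are in m, angles in rad, forces in N, time in s.
With the tool pointing down it reaches from about 0.35 to 0.775 m from the base axis. Payload 5.5 kg.
Tool frame: the origin (TCP) lies on the centre line of the jaws, within the pads' length; the fingertips stand 8 mm ahead of it and the grasp point (between the pads) lies 11 mm behind it; z points along the fingers, y is the direction in which the jaws open and shut (so a half turn about z gives the same grasp; the last joint's range is limited). The gripper opens to 85 mm and grips with 20 to 120 N. Pads are 22 mm wide; open, the fingers measure 114 mm over their backs; the gripper's body (76 mm by 85 mm) begins 54 mm behind the grasp point. The pads swing forward as they close: fully open they stand 13 mm farther back than shut.
Start: joints at [0.974, 0.313, 0.046, 1.304, 0, 1.431], TCP at [0.254, 0.516, 0.239] pointing down, gripper open.
Joint ranges: [-2.76, 2.76], [-0.86, 1.69], [-1.03, 1.26], [-2.2, 2.34], [-1.47, 1.5], [-3.14, 3.14]. Speed limits (rad/s): [2.57, 2.57, 3.14, 3.14, 3.14, 3.14].

### API

Orientations are given as a unit quaternion [w, x, y, z].
In Python, from workcell import env gives the robot as it stands. The module is installed in compiled form; this text tells all that it offers.
- The arm moves only by the tool play_rows, never from a script. Its argument "steps" is a list of rows, each an object with "claw": the closure in counts, from 0 (fully open) to 255 (shut); "dp": the shift along the tool's x, y, z in m, a list of three; "angular": the turn, a rotation vector about the tool's x, y, z in degrees, a list of three. In form: [{"claw": claw, "dp": [dx, dy, dz], "angular": [wx, wy, wz]}, ...]. A call has exactly 8 rows; each row shifts and turns the commanded pose from where the row before left it, along the tool's axes as they then stand; what a row does not reach is not made up. A row lasts 1/12 s, in which the tool goes at most 41.7 mm and 7.16 degrees, less where a joint would pass 70% of its speed; a pose out of reach is approached as far as the arm can. A call is refused whole if a number of a shift passes 0.0417 or a number of a turn 7.16, either way. A call with a gripper value outside its range is refused whole. The fingers move at their own pace and stop on an object; "force" is the grip in N (left out, the last holds). Time passes only in rows, so rows that do not move let the fingers close, or fill a call up. It gives the time, the measured TCP pose, the force and the opening at its end, in the units of the state.
- env.get_state(): the state, without advancing time (a new reading comes with each control period).
- env.read_camera(name): name is "scene" or "top"; returns (picture, depth): 384x512x3 uint8, red, green, blue; 384x512 float32, m along the optical axis (not along the pixel's ray), 0 where there is no reading.
- env.calibration(name): a dict with "fx", "fy", "cx", "cy" (pixels), "world_from_camera" (4x4, takes a point from camera to world coordinates). Camera axes: x right, y down, z forward; pixel columns grow to the right and rows downward; lengths in m; the calibration is good to about 2 mm. A picture is of the moment at which its call begins. calibration takes no time and is no camera call.
- env.hand_in(): hands the job in, once; it reports no verdict.
The state is a dict: "clock": time; "joint_pos": joint angles; "qvel": joint speeds; "tau": joint torques, N m; "tcp_pos": TCP position; "orientation": TCP orientation; "wrist_force": force on the tool from outside, world axes, zero at the start; "ft_torque": the same for the moment, N m; "finger_gap": finger opening in m.
Only numpy, scipy, OpenCV 4.12 (cv2) and the standard library are available. Lean on these libraries where they do the work, as an engineer would, in place of code of your own. Each camera call takes 0.05 s, during which the arm holds its last target. There are 200 camera calls.

## Working session

There is one attempt and no reset: what is moved stays moved. The work goes in short steps, Python scripts to look and compute and a tool call to move; the robot and the scene stay as the last step left them, time stands still between calls to the robot, and variables do not carry over. Pictures are saved under pics/ and viewed, about 8 in all and at most 12, crops included, and the job is handed in when it is done.

Besides the shell and the picture viewer there is one more tool, called after "Emit:" by a JSON object that holds its "op" and its "data". play_rows: Moves the arm, as the interface text tells. Its arguments: {"type":"object","properties":{"steps":{"type":"array","items":{"type":"object","properties":{"claw":{"type":"number"},"dp":{"type":"array","items":{"type":"number"}},"angular":{"type":"array","items":{"type":"number"}}}}},"force":{"type":"number"}},"required":["steps"]}

```bash
mkdir -p pics; cat > h.py <<'E'
import numpy as np,cv2
from workcell import env
def snap(n,f=None):
    p,d=env.read_camera(n)
    if f: cv2.imwrite('pics/'+f,cv2.cvtColor(p,cv2.COLOR_RGB2BGR))
    return p,d
def pts(d,c):
    v,u=np.mgrid[:d.shape[0],:d.shape[1]]
    P=np.stack([(u-c['cx'])/c['fx']*d,(v-c['cy'])/c['fy']*d,d],-1)
    T=c['world_from_camera'];return P@T[:3,:3].T+T[:3,3]
E
python3 - <<'E'
from h import *
a=[]
for n in('scene','top'):
    p,d=snap(n); np.savez(n+'.npz',p=p,d=d); a.append(p)
    c=env.calibration(n); print(n,c['fx'],np.round(c['world_from_camera'],3).tolist())
    cv2.imwrite(f'pics/{n}0.png',cv2.resize(cv2.cvtColor(p,cv2.COLOR_RGB2BGR),(800,600)))
    P=pts(d,c);hsv=cv2.cvtColor(p,cv2.COLOR_RGB2HSV)
    H,S,V=hsv[...,0].astype(int),hsv[...,1],hsv[...,2]
    for nm,m in(('orange',(H>6)&(H<18)&(S>180)&(V>150)),('red',((H<5)|(H>174))&(S>150)&(V>80)),('gold',(H>18)&(H<30)&(S>110)&(V>120))):
        k,l,s,ce=cv2.connectedComponentsWithStats((m&(d>0)).astype(np.uint8))
        for i in range(1,k):
            if s[i,4]>15: q=P[l==i]; print(nm,s[i].tolist(),np.round(np.median(q,0),3),np.round(q.min(0),3),np.round(q.max(0),3))
print(env.get_state())
E
```

```text
scene 354.5753802163899 [[-0.222, 0.53, -0.818, 1.436], [0.975, 0.116, -0.189, 0.226], [-0.005, -0.84, -0.543, 0.685], [0.0, 0.0, 0.0, 1.0]]
red [31, 0, 47, 24, 615] [ 0.257 -0.763  0.545] [-1.799 -2.29   0.275] [ 0.313 -0.705  0.581]
red [70, 39, 8, 8, 37] [ 0.027 -0.897  0.399] [-1.754 -2.282  0.068] [ 0.041 -0.885  0.416]
red [75, 48, 4, 14, 19] [ 0.029 -0.898  0.352] [ 0.023 -0.903  0.327] [ 0.039 -0.889  0.38 ]
red [80, 72, 16, 63, 103] [ 0.081 -0.869  0.132] [ 0.042 -0.893  0.019] [ 0.106 -0.85   0.284]
red [243, 186, 6, 7, 17] [ 0.51  -0.019  0.079] [ 0.492 -0.035  0.076] [ 0.527 -0.011  0.08 ]
red [154, 239, 49, 39, 184] [ 0.846 -0.127  0.018] [ 0.723 -0.188  0.014] [ 0.857 -0.077  0.02 ]
red [183, 245, 7, 9, 25] [ 0.762 -0.131  0.019] [ 0.741 -0.138  0.016] [ 0.775 -0.124  0.022]
gold [384, 33, 11, 2, 21] [-1.493  0.546  0.25 ] [-1.528  0.512  0.247] [-1.472  0.583  0.253]
gold [50, 188, 26, 10, 159] [ 0.591 -0.651  0.028] [ 0.562 -0.688  0.025] [ 0.614 -0.613  0.033]
gold [111, 235, 16, 10, 86] [ 0.762 -0.336  0.019] [ 0.739 -0.356  0.016] [ 0.783 -0.314  0.022]
gold [158, 
[... 411 characters left out ...]
lock': 0.1, 'joint_pos': array([ 9.74365508e-01,  3.13908762e-01,  4.50710165e-02,  1.30358911e+00,
       -9.72212558e-06,  1.43117281e+00]), 'qvel': array([-7.14102531e-05, -1.51808435e-03,  2.02124797e-03,  4.87482685e-04,
       -1.64335048e-03, -6.61365618e-05]), 'tau': array([ 2.71379613e-03, -4.81724918e+01,  2.99243885e+01,  1.27058389e-02,
       -9.04857075e-05,  5.88062207e-06]), 'tcp_pos': array([0.25339294, 0.51565651, 0.23849861]), 'orientation': array([-2.88777269e-04,  2.26422843e-01,  9.74028763e-01, -7.62424262e-04]), 'wrist_force': array([ 0.69110717, -0.38627316, -0.35734426]), 'ft_torque': array([-0.02147241,  0.00348239, -0.03866748]), 'finger_gap': 0.08552203083800784}
```

View pics/scene0.png

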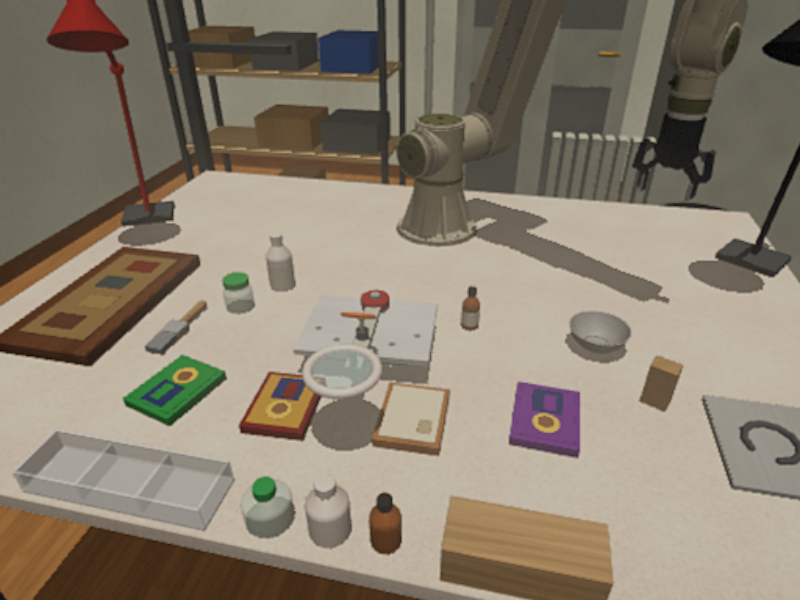

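View pics/top0.png

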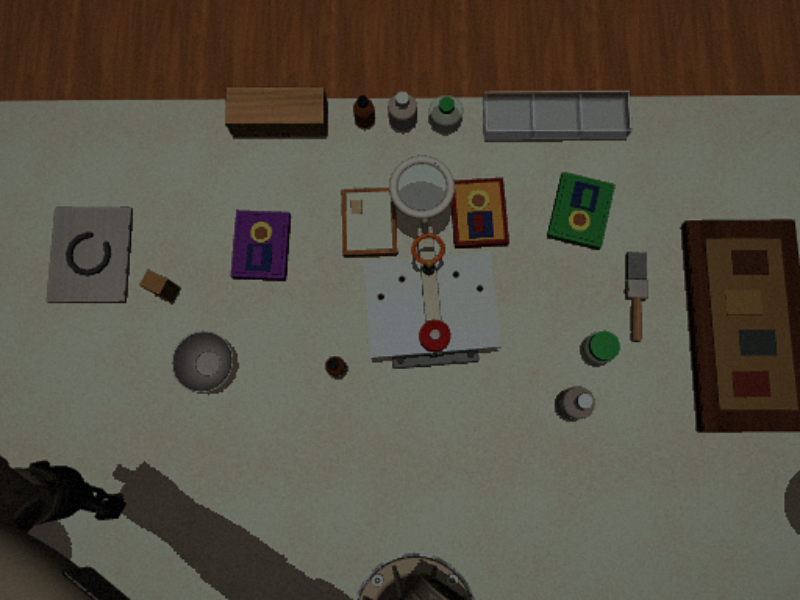

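The red, gold-faced icon is at top (480,212), right of the arm. The green (580,210) and purple (262,245) panels are look-alikes, and the bare panel is at (370,222). I'll measure the bracket now and enlarge a crop to confirm the icon.

```bash
cat >> h.py <<'E'
def ray(c,u,v,z):
    T=c['world_from_camera'];r=T[:3,:3]@np.array([(u-c['cx'])/c['fx'],(v-c['cy'])/c['fy'],1.]);o=T[:3,3]
    return o+r*(z-o[2])/r[2]
E
python3 - <<'E'
from h import *
f=np.load('top.npz');p,d=f['p'],f['d'];c=env.calibration('top')
P=pts(d,c);hsv=cv2.cvtColor(p,cv2.COLOR_RGB2HSV);H,S,V=[hsv[...,i].astype(int) for i in range(3)]
for nm,m in(('orange',(H>5)&(H<18)&(S>130)&(V>90)),('red',((H<5)|(H>174))&(S>150)&(V>60))):
    k,l,s,ce=cv2.connectedComponentsWithStats(m.astype(np.uint8))
    for i in range(1,k):
        if s[i,4]>15: q=P[l==i]; print(nm,s[i].tolist(),ce[i].round(1),np.round(np.median(q,0),3),q[:,2].max().round(3))
# holes: dark in plate
g=cv2.cvtColor(p,cv2.COLOR_RGB2GRAY)
m=((g<80)).astype(np.uint8);k,l,s,ce=cv2.connectedComponentsWithStats(m)
for i in range(1,k):
    if 4<s[i,4]<60 and 230<ce[i][0]<325 and 155<ce[i][1]<230: print('dark',s[i].tolist(),ce[i].round(1),ray(c,*ce[i],.058).round(4))
# plate mask by height
m=((P[...,2]>.05)&(P[...,2]<.068)).astype(np.uint8)
cs,_=cv2.findContours(m,0,2);q=max(cs,key=cv2.contourArea)
b=cv2.boxPoints(cv2.minAreaRect(q));print('plate',b.round(1).tolist(),[ray(c,*x,.058).round(3).tolist() for x in b])
cr=cv2.resize(cv2.cvtColor(p,cv2.COLOR_RGB2BGR)[95:240,200:350],None,fx=5,fy=4,interpolation=2);cr=cv2.resize(cr,(620,600));cr=cv2.convertScaleAbs(cr,alpha=1.5)
cv2.imwrite('pics/c1.png',cr)
f=np.load('scene.npz')['p'];cv2.imwrite('pics/c2.png',cv2.convertScaleAbs(cv2.resize(cv2.cvtColor(f,cv2.COLOR_RGB2BGR)[170:290,150:290],(700,600),interpolation=2),alpha=1.3))
E
```

```text
orange [155, 56, 15, 2, 21] [161.7  56.4] [1.029 0.325 0.069] 0.076
orange [172, 56, 24, 2, 35] [182.2  56.4] [1.029 0.262 0.07 ] 0.077
orange [144, 64, 63, 15, 565] [173.7  72.4] [0.975 0.286 0.069] 1.463
orange [291, 117, 31, 37, 470] [306.7 130.8] [ 0.797 -0.145  0.02 ] 1.463
orange [263, 149, 21, 20, 95] [273.6 158.9] [ 0.668 -0.023  0.142] 1.463
red [269, 205, 19, 19, 250] [278. 214.] [ 0.518 -0.04   0.082] 1.463
dark [290, 173, 4, 5, 16] [291.5 175. ] [ 0.6414 -0.0839  0.058 ]
dark [255, 176, 5, 5, 15] [256.8 178.2] [0.6321 0.022  0.058 ]
dark [270, 182, 1, 7, 7] [270. 185.] [ 0.6107 -0.018   0.058 ]
dark [305, 182, 4, 5, 15] [306.5 184.1] [ 0.6126 -0.129   0.058 ]
dark [242, 188, 4, 4, 14] [243.3 189.5] [0.5973 0.0632 0.058 ]
dark [271, 193, 1, 8, 8] [271.  196.5] [ 0.5752 -0.0207  0.058 ]
plate [[231.8000030517578, 166.89999389648438], [314.79998779296875, 159.89999389648438], [320.1000061035156, 221.6999969482422], [237.0, 228.8000030517578]] [[0.668, 0.099, 0.058], [0.688, -0.156, 0.058], [0.498, -0.167, 0.058], [0.478, 0.082, 0.058]]
```

View pics/c1.png

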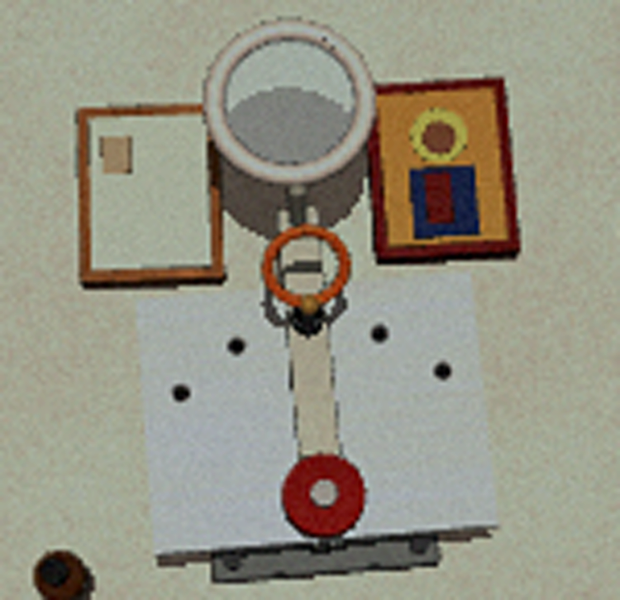

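View pics/c2.png

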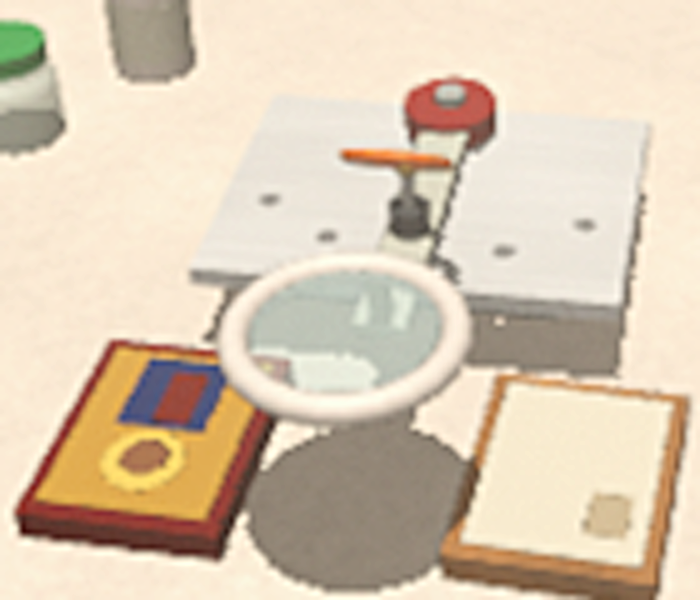

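Confirmed: the red-framed gold icon lies to the bracket's right (crop about (445,165)), so the swing is −0.419. The hole chords put the pivot at about (0.518, −0.040) with yaw about 0.082. Next I'll plan the orientation and approach.

```bash
cat >> h.py <<'E'
from scipy.spatial.transform import Rotation as R
PIV=np.array([.5183,-.0403]);YAW=.082
def frame(q,tilt=38):
    a=YAW+q;s,c=np.sin(np.radians(tilt)),np.cos(np.radians(tilt))
    z=np.array([s*np.cos(a),s*np.sin(a),-c]);y=np.array([-np.sin(a),np.cos(a),0])
    return np.stack([np.cross(y,z),y,z],1)
def ringc(q,lift=0,r=.153): a=YAW+q;return np.array([PIV[0]+r*np.cos(a),PIV[1]+r*np.sin(a),.14+lift])
def plan(pos,Rt):
    s=env.get_state();o=s['orientation'];R0=R.from_quat([o[1],o[2],o[3],o[0]])
    print('t',round(s['clock'],2),'tcp',s['tcp_pos'].round(4),'F',s['wrist_force'].round(2),'gap',round(s['finger_gap'],3))
    print('turn deg',np.degrees((R0.inv()*R.from_matrix(Rt)).as_rotvec()).round(2),'shift cur',(R0.inv().apply(pos-s['tcp_pos'])*1e3).round(1),'shift tgt mm',(Rt.T@(pos-s['tcp_pos'])*1e3).round(1))
E
python3 - <<'E'
from h import *
Rt=frame(0);plan(ringc(0)-.11*Rt[:,2],Rt)
c=env.calibration('top');print(ray(c,273.6,158.9,.14),ringc(0))
E
```

```text
t 0.1 tcp [0.2534 0.5157 0.2385] F [ 0.69 -0.39 -0.36] gap 0.086
turn deg [-10.32 -37.1  -29.69] shift cur [-556.2 -338.3   12.2] shift tgt mm [-232.1 -575.8  196.3]
[ 0.6710463  -0.02781134  0.14      ] [ 0.6707859  -0.02776806  0.14      ]
```

Emit:
{"op": "play_rows", "data": {"steps": [{"claw": 255, "dp": [0, 0, 0], "angular": [-1.29, -4.64, -3.71]}, {"claw": 255, "dp": [0, 0, 0], "angular": [-1.29, -4.64, -3.71]}, {"claw": 255, "dp": [0, 0, 0], "angular": [-1.29, -4.64, -3.71]}, {"claw": 255, "dp": [0, 0, 0], "angular": [-1.29, -4.64, -3.71]}, {"claw": 255, "dp": [0, 0, 0], "angular": [-1.29, -4.64, -3.71]}, {"claw": 255, "dp": [0, 0, 0], "angular": [-1.29, -4.64, -3.71]}, {"claw": 255, "dp": [0, 0, 0], "angular": [-1.29, -4.64, -3.71]}, {"claw": 255, "dp": [0, 0, 0], "angular": [-1.29, -4.64, -3.71]}], "force": 20}}

```text
clock: 0.77
tcp_pos: [0.2532, 0.5161, 0.2393]
orientation: [0.328, -0.04, 0.944, 0.014]
wrist_force: [-0.0, 0.4, -1.0]
finger_gap: 0.0003
```

Emit:
{"op": "play_rows", "data": {"steps": [{"claw": 255, "dp": [-0.0145, -0.036, 0.0123], "angular": [0, 0, 0]}, {"claw": 255, "dp": [-0.0145, -0.036, 0.0123], "angular": [0, 0, 0]}, {"claw": 255, "dp": [-0.0145, -0.036, 0.0123], "angular": [0, 0, 0]}, {"claw": 255, "dp": [-0.0145, -0.036, 0.0123], "angular": [0, 0, 0]}, {"claw": 255, "dp": [-0.0145, -0.036, 0.0123], "angular": [0, 0, 0]}, {"claw": 255, "dp": [-0.0145, -0.036, 0.0123], "angular": [0, 0, 0]}, {"claw": 255, "dp": [-0.0145, -0.036, 0.0123], "angular": [0, 0, 0]}, {"claw": 255, "dp": [-0.0145, -0.036, 0.0123], "angular": [0, 0, 0]}]}}

```text
clock: 1.43
tcp_pos: [0.4286, 0.2398, 0.2329]
orientation: [0.326, -0.039, 0.944, 0.014]
wrist_force: [1.1, 0.4, 0.0]
finger_gap: -0.0
```

```bash
python3 - <<'E'
from h import *
Rt=frame(0);plan(ringc(0)-.11*Rt[:,2],Rt);print(env.get_state()['joint_pos'])
E
```

```text
t 1.43 tcp [0.4286 0.2398 0.2329] F [1.1  0.41 0.  ] gap -0.0
turn deg [ 0.09  0.12 -0.  ] shift cur [-115.5 -286.7   98. ] shift tgt mm [-115.7 -286.5   98.3]
[ 0.49302718 -0.27185862 -0.79351089  0.42509029 -0.24764336  0.33022788]
```

Emit:
{"op": "play_rows", "data": {"steps": [{"claw": 255, "dp": [-0.0145, -0.0358, 0.0123], "angular": [0, 0, 0]}, {"claw": 255, "dp": [-0.0145, -0.0358, 0.0123], "angular": [0, 0, 0]}, {"claw": 255, "dp": [-0.0145, -0.0358, 0.0123], "angular": [0, 0, 0]}, {"claw": 255, "dp": [-0.0145, -0.0358, 0.0123], "angular": [0, 0, 0]}, {"claw": 255, "dp": [-0.0145, -0.0358, 0.0123], "angular": [0, 0, 0]}, {"claw": 255, "dp": [-0.0145, -0.0358, 0.0123], "angular": [0, 0, 0]}, {"claw": 255, "dp": [-0.0145, -0.0358, 0.0123], "angular": [0, 0, 0]}, {"claw": 255, "dp": [-0.0145, -0.0358, 0.0123], "angular": [0, 0, 0]}]}}

```text
clock: 2.1
tcp_pos: [0.6038, -0.0338, 0.2263]
orientation: [0.326, -0.038, 0.945, 0.014]
wrist_force: [0.5, -0.1, 0.6]
finger_gap: -0.0001
```

```bash
python3 - <<'E'
from h import *
Rt=frame(0);plan(ringc(0)-.06*Rt[:,2],Rt);print(env.get_state()['joint_pos'])
a=[snap(n)[0] for n in('scene','top')]
x=cv2.resize(a[0][110:290,150:330],(400,400),interpolation=2);y=cv2.resize(a[1][80:260,180:360],(400,400),interpolation=2)
cv2.imwrite('pics/pre.png',cv2.convertScaleAbs(cv2.cvtColor(np.hstack([x,y]),cv2.COLOR_RGB2BGR),alpha=1.4))
E
```

```text
t 2.1 tcp [ 0.6038 -0.0338  0.2263] F [ 0.52 -0.13  0.57] gap -0.0
turn deg [ 0.04  0.06 -0.11] shift cur [ 0.2  0.5 49.4] shift tgt mm [ 0.1  0.5 49.4]
[-0.30281996 -0.06713272 -0.65388035  0.35638527  0.23415651 -0.30680235]
```

View pics/pre.png

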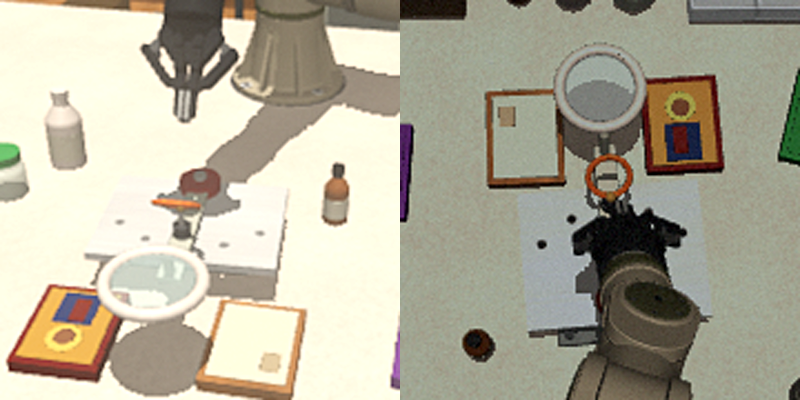

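The closed fingers sit above and behind the ring (right panel tips near (620,207), ring at (608,177)). I'll project the expected tip into the top view to check the lateral offset.

```bash
python3 - <<'E'
from h import *
Rt=frame(0);s=env.get_state()
for n,(u0,v0,ox) in {'top':(180,80,400),'scene':(150,110,0)}.items():
    c=env.calibration(n);T=np.linalg.inv(c['world_from_camera'])
    for nm,k in(('tip',s['tcp_pos']+.008*Rt[:,2]),('ring',ringc(0)),('tcp-20',s['tcp_pos']-.02*Rt[:,2])):
        q=T[:3,:3]@k+T[:3,3];u=c['fx']*q[0]/q[2]+c['cx'];v=c['fy']*q[1]/q[2]+c['cy'];print(n,nm,((u-u0)*400/180+ox).round(1),((v-v0)*400/180).round(1))
E
```

```text
top tip 617.4 206.0
top ring 608.0 175.5
top tcp-20 619.3 215.9
scene tip 178.0 119.6
scene ring 174.5 200.8
scene tcp-20 180.0 97.4
```

```bash
python3 - <<'E'
from h import *
Rt=frame(0);s=env.get_state()
for n in('scene','top'):
    p,d=snap(n);P=pts(d,env.calibration(n));L=(P-s['tcp_pos'])@Rt
    m=(np.abs(L)[...,:2].max(-1)<.04)&(d>0)
    for a in(-.03,-.02,-.01,-.0,.005,.01):
        k=m&(L[...,2]>a)&(L[...,2]<a+.01)&(np.abs(L[...,0])<.03);q=L[k]
        if len(q): print(n,a,len(q),(q.min(0)*1e3).round(1),(q.max(0)*1e3).round(1))
E
```

```text
scene -0.03 42 [-12.2 -13.5 -29.7] [  6.   16.3 -20.2]
scene -0.02 38 [-13.5 -12.8 -19.9] [  4.   14.6 -10.2]
scene -0.01 39 [-14.2 -12.1  -9.8] [ 8.7 14.5 -0.7]
scene -0.0 34 [-12.3 -11.    0.3] [ 6.6 14.2  9.9]
scene 0.005 17 [-12.1  -4.6   5.2] [ 6.6  7.2 11.2]
scene 0.01 4 [ 1.5 -3.2 10.4] [ 4.6  5.3 11.2]
top -0.03 19 [ -8.5  -8.7 -29.6] [ 12.6  15.1 -20.3]
top -0.02 16 [ -9.8  -9.9 -19.6] [ -2.7  14.6 -10.2]
top -0.01 13 [-8.4 -7.9 -9.9] [-1.  13.6 -0.2]
top -0.0 2 [-7.1 -3.2  1.9] [-4.7 -2.9  3. ]
```

Emit:
{"op": "play_rows", "data": {"steps": [{"claw": 255, "dp": [0, 0.0005, 0.011], "angular": [0, 0, 0]}, {"claw": 255, "dp": [0, 0, 0.011], "angular": [0, 0, 0]}, {"claw": 255, "dp": [0, 0, 0.011], "angular": [0, 0, 0]}, {"claw": 255, "dp": [0, 0, 0.011], "angular": [0, 0, 0]}, {"claw": 255, "dp": [0, 0, 0.011], "angular": [0, 0, 0]}, {"claw": 255, "dp": [0, 0, 0.011], "angular": [0, 0, 0]}, {"claw": 255, "dp": [0, 0, 0.011], "angular": [0, 0, 0]}, {"claw": 255, "dp": [0, 0, 0.008], "angular": [0, 0, 0]}]}}

```text
clock: 2.97
tcp_pos: [0.6559, -0.0259, 0.1587]
orientation: [0.326, -0.039, 0.945, 0.014]
wrist_force: [-0.1, -0.7, -0.8]
finger_gap: 0.0001
```

```bash
python3 - <<'E'
from h import *
Rt=frame(0);plan(ringc(0)+.018*Rt[:,2],Rt)
a=[snap(n)[0] for n in('scene','top')]
x=cv2.resize(a[0][160:240,180:260],(400,400),interpolation=2);y=cv2.resize(a[1][120:200,230:310],(400,400),interpolation=2)
cv2.imwrite('pics/pre2.png',cv2.convertScaleAbs(cv2.cvtColor(np.hstack([x,y]),cv2.COLOR_RGB2BGR),alpha=1.5))
E
```

```text
t 2.97 tcp [ 0.6559 -0.0259  0.1587] F [-0.09 -0.72 -0.75] gap 0.0
turn deg [ 0.1   0.04 -0.03] shift cur [-0.  -3.2 41.7] shift tgt mm [-0.1 -3.1 41.7]
```

View pics/pre2.png

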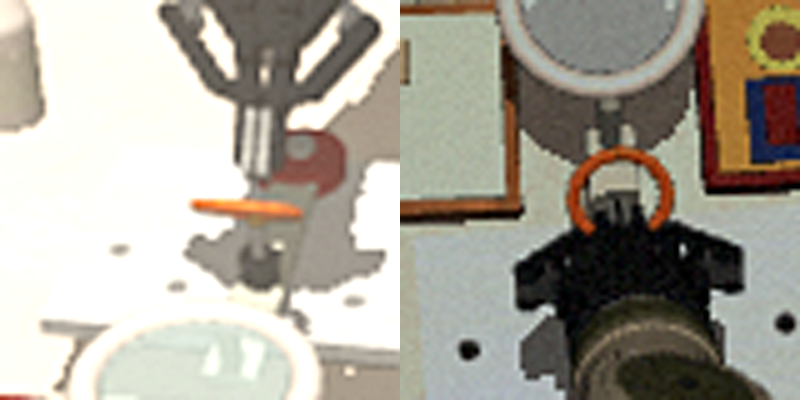

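The fingers line up with the ring opening, about 3 mm to the left. I'll correct that while inserting.

Emit:
{"op": "play_rows", "data": {"steps": [{"claw": 255, "dp": [0, -0.0015, 0], "angular": [0, 0, 0]}, {"claw": 255, "dp": [0, -0.0015, 0.004], "angular": [0, 0, 0]}, {"claw": 255, "dp": [0, 0, 0.007], "angular": [0, 0, 0]}, {"claw": 255, "dp": [0, 0, 0.007], "angular": [0, 0, 0]}, {"claw": 255, "dp": [0, 0, 0.007], "angular": [0, 0, 0]}, {"claw": 255, "dp": [0, 0, 0.007], "angular": [0, 0, 0]}, {"claw": 255, "dp": [0, 0, 0.006], "angular": [0, 0, 0]}, {"claw": 255, "dp": [0, 0, 0.003], "angular": [0, 0, 0]}]}}

```text
clock: 3.73
tcp_pos: [0.6814, -0.0274, 0.1263]
orientation: [0.325, -0.038, 0.945, 0.014]
wrist_force: [-0.2, 0.1, 0.1]
finger_gap: -0.0003
```

```bash
python3 - <<'E'
from h import *
Rt=frame(0);plan(ringc(0)+.018*Rt[:,2],Rt)
E
```

```text
t 3.73 tcp [ 0.6814 -0.0274  0.1263] F [-0.18  0.06  0.09] gap -0.0
turn deg [ 0.07  0.01 -0.07] shift cur [-0.1  0.5  0.7] shift tgt mm [-0.1  0.5  0.7]
```

Emit:
{"op": "play_rows", "data": {"steps": [{"claw": 255, "dp": [-0.001, 0, 0], "angular": [0, 0, 0]}, {"claw": 255, "dp": [-0.001, 0, 0], "angular": [0, 0, 0]}, {"claw": 255, "dp": [-0.001, 0, 0], "angular": [0, 0, 0]}, {"claw": 255, "dp": [-0.001, 0, 0], "angular": [0, 0, 0]}, {"claw": 255, "dp": [-0.001, 0, 0], "angular": [0, 0, 0]}, {"claw": 255, "dp": [-0.001, 0, 0], "angular": [0, 0, 0]}, {"claw": 255, "dp": [0, 0, 0], "angular": [0, 0, 0]}, {"claw": 255, "dp": [0, 0, 0], "angular": [0, 0, 0]}]}}

```text
clock: 4.4
tcp_pos: [0.686, -0.0272, 0.1315]
orientation: [0.326, -0.038, 0.944, 0.014]
wrist_force: [-0.0, -0.4, 0.3]
finger_gap: -0.0005
```

No contact yet. I'll go straight up slowly, 1 mm per row.

Emit:
{"op": "play_rows", "data": {"steps": [{"claw": 255, "dp": [-0.0006, 0, -0.0008], "angular": [0, 0, 0]}, {"claw": 255, "dp": [-0.0006, 0, -0.0008], "angular": [0, 0, 0]}, {"claw": 255, "dp": [-0.0006, 0, -0.0008], "angular": [0, 0, 0]}, {"claw": 255, "dp": [-0.0006, 0, -0.0008], "angular": [0, 0, 0]}, {"claw": 255, "dp": [-0.0006, 0, -0.0008], "angular": [0, 0, 0]}, {"claw": 255, "dp": [-0.0006, 0, -0.0008], "angular": [0, 0, 0]}, {"claw": 255, "dp": [0, 0, 0], "angular": [0, 0, 0]}, {"claw": 255, "dp": [0, 0, 0], "angular": [0, 0, 0]}]}}

```text
clock: 5.07
tcp_pos: [0.6859, -0.0272, 0.1374]
orientation: [0.326, -0.038, 0.944, 0.014]
wrist_force: [0.0, -0.5, 0.2]
finger_gap: 0.0002
```

```bash
cat >> h.py <<'E'
def ring():
    p,d=snap('scene');P=pts(d,env.calibration('scene'));h=cv2.cvtColor(p,cv2.COLOR_RGB2HSV)
    m=(h[...,0]>3)&(h[...,0]<18)&(h[...,1]>150)&(d>0)&(P[...,2]>.11)&(P[...,2]<.2)&(P[...,0]>.55)&(np.abs(P[...,1])<.2)
    q=P[m];v,u=np.nonzero(m);print('ring n',len(q),'med',np.median(q,0).round(4),'max z',np.percentile(q[:,2],95).round(4),'y',q[:,1].min().round(3),q[:,1].max().round(3),'px',u.mean().round(1),v.mean().round(1))
E
python3 - <<'E'
from h import *
ring();Rt=frame(0);L=Rt.T@(env.get_state()['tcp_pos']-ringc(0));print(L*1e3,env.get_state()['wrist_force'])
f=np.load('scene.npz')
import h
h.snap=lambda n:(f['p'],f['d']);h.ring()
E
```

```text
ring n 40 med [ 0.6939 -0.0209  0.1539] max z 0.1585 y -0.048 0.003 px 228.6 200.8
[-10.13699129  -0.65206558  11.38442785] [-0.95206338  0.61651495 -0.59002159]
ring n 35 med [ 0.6948 -0.0231  0.1541] max z 0.1577 y -0.047 0.003 px 228.0 201.0
```

Emit:
{"op": "play_rows", "data": {"steps": [{"claw": 255, "dp": [0, 0.0005, 0.005], "angular": [0, 0, 0]}, {"claw": 255, "dp": [0, 0, 0.005], "angular": [0, 0, 0]}, {"claw": 255, "dp": [-0.0007, 0, 0], "angular": [0, 0, 0]}, {"claw": 255, "dp": [-0.0007, 0, 0], "angular": [0, 0, 0]}, {"claw": 255, "dp": [-0.0006, 0, -0.0008], "angular": [0, 0, 0]}, {"claw": 255, "dp": [-0.0006, 0, -0.0008], "angular": [0, 0, 0]}, {"claw": 255, "dp": [-0.0006, 0, -0.0008], "angular": [0, 0, 0]}, {"claw": 255, "dp": [0, 0, 0], "angular": [0, 0, 0]}]}}

```text
clock: 5.78
tcp_pos: [0.6924, -0.0261, 0.1328]
orientation: [0.325, -0.038, 0.945, 0.014]
wrist_force: [-0.4, -1.0, -1.9]
finger_gap: 0.0004
```

```bash
python3 - <<'E'
from h import *
ring();Rt=frame(0);L=Rt.T@(env.get_state()['tcp_pos']-ringc(0));print(L*1e3,env.get_state()['wrist_force'])
E
```

```text
ring n 42 med [ 0.6943 -0.019   0.154 ] max z 0.1582 y -0.048 0.003 px 228.6 200.9
[-12.67556076  -0.07517932  18.99760881] [-1.41991957 -0.73380235 -1.44932543]
```

Just touching (Fx about −1, Fz about −1.5). Now the lift.

Emit:
{"op": "play_rows", "data": {"steps": [{"claw": 255, "dp": [-0.0006, 0, -0.0008], "angular": [0, 0, 0]}, {"claw": 255, "dp": [-0.0006, 0, -0.0008], "angular": [0, 0, 0]}, {"claw": 255, "dp": [-0.0006, 0, -0.0008], "angular": [0, 0, 0]}, {"claw": 255, "dp": [-0.0006, 0, -0.0008], "angular": [0, 0, 0]}, {"claw": 255, "dp": [-0.0006, 0, -0.0008], "angular": [0, 0, 0]}, {"claw": 255, "dp": [-0.0006, 0, -0.0008], "angular": [0, 0, 0]}, {"claw": 255, "dp": [0, 0, 0], "angular": [0, 0, 0]}, {"claw": 255, "dp": [0, 0, 0], "angular": [0, 0, 0]}]}}

```text
clock: 6.5
tcp_pos: [0.6918, -0.026, 0.1383]
orientation: [0.325, -0.038, 0.945, 0.014]
wrist_force: [-5.4, -2.0, -6.0]
finger_gap: 0.0001
```

```bash
python3 - <<'E'
from h import *
ring();Rt=frame(0);L=Rt.T@(env.get_state()['tcp_pos']-ringc(0));print(L*1e3,env.get_state()['wrist_force'])
E
```

```text
ring n 42 med [ 0.6946 -0.0193  0.1582] max z 0.1618 y -0.047 0.003 px 228.6 199.7
[-15.55057746   0.027932    14.38784583] [-6.10063431 -0.50439571 -4.86070234]
```

The pin is up about 4 mm with about 8 N on the wrist. I'll raise it about 9 mm more.

Emit:
{"op": "play_rows", "data": {"steps": [{"claw": 255, "dp": [-0.0008, 0, -0.001], "angular": [0, 0, 0]}, {"claw": 255, "dp": [-0.0008, 0, -0.001], "angular": [0, 0, 0]}, {"claw": 255, "dp": [-0.0008, 0, -0.001], "angular": [0, 0, 0]}, {"claw": 255, "dp": [-0.0008, 0, -0.001], "angular": [0, 0, 0]}, {"claw": 255, "dp": [-0.0008, 0, -0.001], "angular": [0, 0, 0]}, {"claw": 255, "dp": [-0.0008, 0, -0.001], "angular": [0, 0, 0]}, {"claw": 255, "dp": [-0.0008, 0, -0.001], "angular": [0, 0, 0]}, {"claw": 255, "dp": [0, 0, 0], "angular": [0, 0, 0]}]}}

```text
clock: 7.22
tcp_pos: [0.6918, -0.026, 0.1472]
orientation: [0.325, -0.038, 0.945, 0.014]
wrist_force: [-5.1, -1.2, -6.9]
finger_gap: 0.0
```

```bash
python3 - <<'E'
from h import *
ring();Rt=frame(0);L=Rt.T@(env.get_state()['tcp_pos']-ringc(0));print(L*1e3,env.get_state()['wrist_force'])
E
```

```text
ring n 42 med [ 0.6939 -0.0185  0.1673] max z 0.1709 y -0.047 0.003 px 228.6 196.8
[-20.9921959    0.06057551   7.35319135] [-4.71748806 -1.07673331 -6.54030994]
```

Lifted about 13 mm and clear. Now swing right about the pivot, 1.5° per row.

Emit:
{"op": "play_rows", "data": {"steps": [{"claw": 255, "dp": [5e-05, -0.00456, -4e-05], "angular": [0.924, 0, 1.182]}, {"claw": 255, "dp": [5e-05, -0.00456, -4e-05], "angular": [0.924, 0, 1.182]}, {"claw": 255, "dp": [5e-05, -0.00456, -4e-05], "angular": [0.924, 0, 1.182]}, {"claw": 255, "dp": [5e-05, -0.00456, -4e-05], "angular": [0.924, 0, 1.182]}, {"claw": 255, "dp": [5e-05, -0.00456, -4e-05], "angular": [0.924, 0, 1.182]}, {"claw": 255, "dp": [5e-05, -0.00456, -4e-05], "angular": [0.924, 0, 1.182]}, {"claw": 255, "dp": [5e-05, -0.00456, -4e-05], "angular": [0.924, 0, 1.182]}, {"claw": 255, "dp": [0, 0, 0], "angular": [0, 0, 0]}]}}

```text
clock: 7.93
tcp_pos: [0.6915, -0.0578, 0.147]
orientation: [0.325, 0.049, 0.944, -0.016]
wrist_force: [-6.0, -1.0, -7.0]
finger_gap: 0.0
```

```bash
cat >> h.py <<'E'
def stat(q):
    s=env.get_state();v=s['tcp_pos'][:2]-PIV;print('t',s['clock'],'tcp swing',(np.arctan2(v[1],v[0])-YAW).round(4),'r',np.hypot(*v).round(4),'z',s['tcp_pos'][2].round(4),'F in ringframe',(frame(q,0).T@s['wrist_force']).round(2))
    plan(s['tcp_pos'],frame(q))
E
python3 - <<'E'
from h import *
ring();stat(-np.radians(10.5))
E
```

```text
ring n 42 med [ 0.6929 -0.0453  0.166 ] max z 0.1709 y -0.075 -0.024 px 219.0 195.9
t 7.9833 tcp swing -0.182 r 0.1741 z 0.147 F in ringframe [ 4.96 -1.09  7.36]
t 7.98 tcp [ 0.6915 -0.0577  0.147 ] F [-5.04 -0.58 -7.36] gap 0.0
turn deg [ 0.07 -0.07 -0.09] shift cur [0. 0. 0.] shift tgt mm [0. 0. 0.]
```

Emit:
{"op": "play_rows", "data": {"steps": [{"claw": 255, "dp": [6e-05, -0.00531, -5e-05], "angular": [1.078, 0, 1.379]}, {"claw": 255, "dp": [6e-05, -0.00531, -5e-05], "angular": [1.078, 0, 1.379]}, {"claw": 255, "dp": [6e-05, -0.00531, -5e-05], "angular": [1.078, 0, 1.379]}, {"claw": 255, "dp": [6e-05, -0.00531, -5e-05], "angular": [1.078, 0, 1.379]}, {"claw": 255, "dp": [6e-05, -0.00531, -5e-05], "angular": [1.078, 0, 1.379]}, {"claw": 255, "dp": [6e-05, -0.00531, -5e-05], "angular": [1.078, 0, 1.379]}, {"claw": 255, "dp": [6e-05, -0.00531, -5e-05], "angular": [1.078, 0, 1.379]}, {"claw": 255, "dp": [0, 0, 0], "angular": [0, 0, 0]}]}}

```text
clock: 8.65
tcp_pos: [0.6838, -0.0938, 0.1469]
orientation: [0.321, 0.149, 0.934, -0.05]
wrist_force: [-5.1, 1.8, -6.9]
finger_gap: -0.0003
```

```bash
cat >> h.py <<'E'
def ringtop():
    p,d=snap('top');c=env.calibration('top');P=pts(d,c);h=cv2.cvtColor(p,cv2.COLOR_RGB2HSV)
    m=(h[...,0]>3)&(h[...,0]<18)&(h[...,1]>130)&(h[...,2]>90)&(P[...,2]>.12)&(P[...,2]<.2)&(P[...,0]>.55)&(np.abs(P[...,1])<.2)
    q=P[m];(u,v),r=cv2.minEnclosingCircle(np.argwhere(m)[:,::-1].astype(np.float32));w=ray(c,u,v,.153)[:2]-PIV
    print('top ring n',len(q),'px',u,v,r,'ang',np.arctan2(w[1],w[0])-YAW,'r',np.hypot(*w))
E
python3 - <<'E'
from h import *
ring();ringtop();stat(-.419)
E
```

```text
ring n 43 med [ 0.6867 -0.078   0.1644] max z 0.1705 y -0.112 -0.057 px 208.5 193.7
top ring n 33 px 296.5 154.5 7.905794143676758 ang -0.3982516586758009 r 0.17035640253260736
t 8.75 tcp swing -0.3932 r 0.174 z 0.1469 F in ringframe [ 5.09 -0.85  6.66]
t 8.75 tcp [ 0.6839 -0.0936  0.1469] F [-5.08  0.88 -6.66] gap -0.0
turn deg [ 0.89 -0.11  0.93] shift cur [0. 0. 0.] shift tgt mm [0. 0. 0.]
```

Emit:
{"op": "play_rows", "data": {"steps": [{"claw": 255, "dp": [0, -0.0045, 0], "angular": [0.91, 0, 1.16]}, {"claw": 255, "dp": [0, 0, 0], "angular": [0, 0, 0]}, {"claw": 255, "dp": [0.0009, 0, 0.0012], "angular": [0, 0, 0]}, {"claw": 255, "dp": [0.0009, 0, 0.0012], "angular": [0, 0, 0]}, {"claw": 255, "dp": [0.0009, 0, 0.0012], "angular": [0, 0, 0]}, {"claw": 255, "dp": [0.0009, 0, 0.0012], "angular": [0, 0, 0]}, {"claw": 255, "dp": [0.0009, 0, 0.0012], "angular": [0, 0, 0]}, {"claw": 255, "dp": [0.0009, 0, 0.0012], "angular": [0, 0, 0]}]}}

```text
clock: 9.42
tcp_pos: [0.6826, -0.0978, 0.1379]
orientation: [0.32, 0.16, 0.932, -0.054]
wrist_force: [-6.0, 1.5, -5.3]
finger_gap: 0.0
```

```bash
python3 - <<'E'
from h import *
ring();ringtop();stat(-.419)
E
```

```text
ring n 43 med [ 0.6851 -0.082   0.1562] max z 0.1615 y -0.114 -0.061 px 207.4 196.0
top ring n 36 px 298.0 156.0 8.544103622436523 ang -0.4304293536391579 r 0.1675013654123656
t 9.5167 tcp swing -0.4186 r 0.1741 z 0.1377 F in ringframe [ 6.19 -0.79  5.18]
t 9.52 tcp [ 0.6826 -0.0978  0.1377] F [-6.1   1.3  -5.18] gap 0.0
turn deg [-0.01 -0.12 -0.23] shift cur [0. 0. 0.] shift tgt mm [0. 0. 0.]
```

The pin is entering the hole: lift about 4 mm with the finger still carrying it. I'll lower it the rest of the way.

Emit:
{"op": "play_rows", "data": {"steps": [{"claw": 255, "dp": [0.0006, 0, 0.0008], "angular": [0, 0, 0]}, {"claw": 255, "dp": [0.0006, 0, 0.0008], "angular": [0, 0, 0]}, {"claw": 255, "dp": [0.0006, 0, 0.0008], "angular": [0, 0, 0]}, {"claw": 255, "dp": [0.0006, 0, 0.0008], "angular": [0, 0, 0]}, {"claw": 255, "dp": [0.0006, 0, 0.0008], "angular": [0, 0, 0]}, {"claw": 255, "dp": [0.001, 0, 0.0008], "angular": [0, 0, 0]}, {"claw": 255, "dp": [0.001, 0, 0], "angular": [0, 0, 0]}, {"claw": 255, "dp": [0.001, 0, 0], "angular": [0, 0, 0]}]}}

```text
clock: 10.18
tcp_pos: [0.6832, -0.0978, 0.1332]
orientation: [0.323, 0.16, 0.931, -0.054]
wrist_force: [-3.8, 0.6, -1.4]
finger_gap: -0.0002
```

```bash
python3 - <<'E'
from h import *
ring();stat(-.419)
Rt=frame(-.419);plan(ringc(-.419)+.015*Rt[:,2],Rt)
E
```

```text
ring n 45 med [ 0.6853 -0.0807  0.1517] max z 0.1573 y -0.112 -0.062 px 208.0 197.3
t 10.2333 tcp swing -0.4179 r 0.1747 z 0.1332 F in ringframe [ 3.94 -0.08  1.45]
t 10.23 tcp [ 0.6832 -0.0979  0.1332] F [-3.74  1.22 -1.45] gap -0.0
turn deg [ 0.    0.22 -0.25] shift cur [0. 0. 0.] shift tgt mm [0. 0. 0.]
t 10.23 tcp [ 0.6832 -0.0979  0.1332] F [-3.74  1.22 -1.45] gap -0.0
turn deg [ 0.    0.22 -0.25] shift cur [12.9 -0.2 -3.8] shift tgt mm [12.9 -0.2 -3.7]
```

The pin is seated. I'll centre the finger in the ring.

Emit:
{"op": "play_rows", "data": {"steps": [{"claw": 255, "dp": [0.0015, 0, 0], "angular": [0, 0, 0]}, {"claw": 255, "dp": [0.0015, 0, 0], "angular": [0, 0, 0]}, {"claw": 255, "dp": [0.0015, 0, 0], "angular": [0, 0, 0]}, {"claw": 255, "dp": [0.0015, 0, 0], "angular": [0, 0, 0]}, {"claw": 255, "dp": [0.0015, 0, 0], "angular": [0, 0, 0]}, {"claw": 255, "dp": [0.0015, 0, 0], "angular": [0, 0, 0]}, {"claw": 255, "dp": [0, 0, 0], "angular": [0, 0, 0]}, {"claw": 255, "dp": [0, 0, 0], "angular": [0, 0, 0]}]}}

```text
clock: 10.9
tcp_pos: [0.6753, -0.0956, 0.126]
orientation: [0.321, 0.161, 0.932, -0.055]
wrist_force: [-0.1, -0.8, 0.4]
finger_gap: -0.0003
```

```bash
python3 - <<'E'
from h import *
ring();stat(-.419)
Rt=frame(-.419);plan(ringc(-.419)-.1*Rt[:,2],Rt)
E
```

```text
ring n 42 med [ 0.6831 -0.0804  0.15  ] max z 0.1579 y -0.114 -0.061 px 208.0 197.3
t 10.95 tcp swing -0.4209 r 0.1666 z 0.1261 F in ringframe [ 0.1  -0.09  0.85]
t 10.95 tcp [ 0.6754 -0.0957  0.1261] F [-0.12 -0.06 -0.85] gap 0.0
turn deg [-0.07  0.05 -0.25] shift cur [0. 0. 0.] shift tgt mm [0. 0. 0.]
t 10.95 tcp [ 0.6754 -0.0957  0.1261] F [-0.12 -0.06 -0.85] gap 0.0
turn deg [-0.07  0.05 -0.25] shift cur [   2.     0.2 -119.3] shift tgt mm [   2.1    0.3 -119.3]
```

Free, and nearly centred. Withdraw straight back along the finger.

Emit:
{"op": "play_rows", "data": {"steps": [{"claw": 255, "dp": [0.002, 0, 0], "angular": [0, 0, 0]}, {"claw": 255, "dp": [0, 0, -0.008], "angular": [0, 0, 0]}, {"claw": 255, "dp": [0, 0, -0.01], "angular": [0, 0, 0]}, {"claw": 255, "dp": [0, 0, -0.012], "angular": [0, 0, 0]}, {"claw": 255, "dp": [0, 0, -0.015], "angular": [0, 0, 0]}, {"claw": 255, "dp": [0, 0, -0.018], "angular": [0, 0, 0]}, {"claw": 255, "dp": [0, 0, -0.02], "angular": [0, 0, 0]}, {"claw": 255, "dp": [0, 0, -0.02], "angular": [0, 0, 0]}]}}

```text
clock: 11.62
tcp_pos: [0.613, -0.0737, 0.2073]
orientation: [0.322, 0.161, 0.932, -0.055]
wrist_force: [0.0, 0.2, -0.7]
finger_gap: -0.0
```

Emit:
{"op": "play_rows", "data": {"steps": [{"claw": 255, "dp": [0, 0, -0.015], "angular": [0, 0, 0]}, {"claw": 255, "dp": [0, 0, -0.01], "angular": [0, 0, 0]}, {"claw": 255, "dp": [0, 0, 0], "angular": [0, 0, 0]}, {"claw": 255, "dp": [0, 0, 0], "angular": [0, 0, 0]}, {"claw": 255, "dp": [0, 0, 0], "angular": [0, 0, 0]}, {"claw": 255, "dp": [0, 0, 0], "angular": [0, 0, 0]}, {"claw": 255, "dp": [0, 0, 0], "angular": [0, 0, 0]}, {"claw": 255, "dp": [0, 0, 0], "angular": [0, 0, 0]}]}}

```text
clock: 12.28
tcp_pos: [0.5993, -0.069, 0.2245]
orientation: [0.321, 0.161, 0.932, -0.055]
wrist_force: [0.1, 0.5, -0.1]
finger_gap: -0.0001
```

```bash
python3 - <<'E'
from h import *
ring();ringtop();stat(-.419)
a=[snap(n)[0] for n in('scene','top')]
x=cv2.resize(a[0][110:290,150:330],(400,400),interpolation=2);y=cv2.resize(a[1][80:260,180:360],(400,400),interpolation=2)
cv2.imwrite('pics/end.png',cv2.convertScaleAbs(cv2.cvtColor(np.hstack([x,y]),cv2.COLOR_RGB2BGR),alpha=1.4))
E
```

```text
ring n 43 med [ 0.6824 -0.0877  0.146 ] max z 0.1576 y -0.114 -0.061 px 207.9 197.0
top ring n 112 px 295.78570556640625 161.14285278320312 10.278131484985352 ang -0.42333410561419693 r 0.15100901501222186
t 12.3833 tcp swing -0.4217 r 0.086 z 0.2249 F in ringframe [-0.58  0.42  0.36]
t 12.38 tcp [ 0.5994 -0.069   0.2249] F [ 0.68  0.21 -0.36] gap -0.0
turn deg [-0.08 -0.02 -0.24] shift cur [0. 0. 0.] shift tgt mm [0. 0. 0.]
```

View pics/end.png

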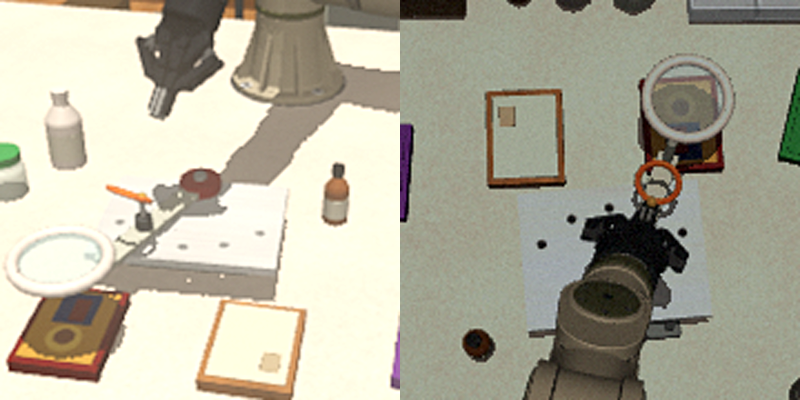

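The lens now stands over the icon and the ring is back at seated height (top edge 0.1576 m against 0.1577 m at the start). The arm is at about −0.42 rad, the finger is out of the ring, and the panels look unmoved.

```bash
python3 -c "
from workcell import env
env.hand_in()"
```

```text
the job is handed in; nothing more can be done
```

I moved the magnifier arm one hole to the right, towards the red-framed gold icon, and the pin is seated in that hole. The job is handed in.

**What I did:** I put the closed fingertips through the ring at a 38° tilt and lifted the pin about 13 mm. Wrist force stayed around 9 N in the readings I took. I swung the arm about the pivot, lowered the pin into the hole, centred the finger and drew it straight back out.

**Last checks:**
- **Arm angle:** about −0.423 rad from the top camera, against a target of −0.419.
- **Pin:** the ring's top edge is at 0.1576 m; it was 0.1577 m when seated at the start.
- **Contact:** the wrist force is near zero and the fingers are clear of the ring.
- **Surroundings:** the two panels beside the bracket look unmoved in the last picture. I judged this by eye, without measuring them.

No check failed. During the swing the top camera's angle differed from the tool's by 0.005–0.012 rad, because the gripper partly hid the ring.

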